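Load a painted doll head into the curing box through its spring flap and start the lamp

TASK

Put the freshly painted pale doll head, on its stand with the orange knob, into the curing box: keep it upright, slide it in through the doorway so that it pushes the spring flap open, and stand it on the blue mark inside. Let go so that the flap swings shut behind it, and only then push the red start button all the way down and release it. Leave the grey head, the paint jar and the modelling tool where they are.

Things in the scene. Friction and masses are not known exactly. Their poses are not given: they have to be found in the camera images.
- pale_head_knob (a point): Centre of the orange round knob (24 mm diameter, 34 mm tall) to grip the pale head's stand by; 150 mm above the stand's underside. Below it a brass collar (16 mm diameter, 129 to 133 mm up) and a bare vertical rod (8 mm diameter, 71 to 129 mm up). z axis up along the rod; turning about it does not matter. Starts on the table, left or right of the box.
- pale_head_foot (a point): Centre of the underside of the same stand, on the rod's axis, 150 mm below the knob's centre; z up. Round steel foot 48 mm diameter, 10 mm tall; the pale head, 39 mm diameter, sits from 18 to 71 mm up. Whole stand about 0.22 kg, most of it in the foot.
- cure_box: Fixed clear plastic curing box. Origin: middle of the doorway, on the table; x points through the doorway into the box (roughly away from the robot), y left, z up. Black door posts leave 72 mm; side walls' inner faces at y = +-38 mm, back wall's at x = 162 mm. White floor plate, top 8 mm above the table, x = -6 to 166 mm. Clear roof, underside at 98 mm, top at 103 mm.
- slot_mouth (a point): Front end of the roof slot, on the roof's top, 103 mm up; axes as cure_box. The slot is 26 mm wide, black edged, open at the front, and runs 141 mm along x to beyond the mark. The stand's rod travels in it: knob and gripper above the roof, head below. The stand fits through with its foot 3 to 15 mm above the floor plate.
- pad (a point): Centre of the round blue mark (52 mm diameter) on the box's floor plate, 112 mm behind the doorway, 8 mm above the table; axes as cure_box. The stand's foot belongs here. The flap clears the foot once the foot's centre is 90 mm or more behind the doorway.
- flap (a joint): Angle of the orange spring flap, rad: 0 shut, up to 1.5 swung into the box. Upright plate 66 mm wide, 80 mm tall (13 to 93 mm above the table), 4 mm thick, hinged on a vertical pin at its left edge (x = 4, y = 34 mm in the box's frame). It turns inward only, at about 0.7 N pushed in its middle, 2 N when wide open; its spring shuts it in under a second.
- flap_edge (a point): Middle of the free upright edge of the flap, 66 mm from the hinge pin.
- start_top (a point): Centre of the top of the red push button (28 mm diameter), pressed straight down. It sits on a grey power unit (90 x 76 mm, 70 mm tall) fixed to the box's right side, centred at x = 95, y = -80 mm in the box's frame.
- start (a joint): Travel of the start button, m: 0 up, 0.006 fully down; springs back; fully down takes about 5 N.
- grey_head: Bystander: a like stand with a grey head and a blue knob, same sizes, origin at the middle of its underside. On the other side of the box.
- paint_jar: Bystander: paint jar 44 mm diameter, 55 mm tall, origin at the middle of its underside.
- modelling_tool: Bystander: modelling tool with an orange handle lying on the table, 125 mm long, 18 mm thick, origin on the table under its middle.
Things that resemble listed ones, but are neither listed nor needed, are in the scene too. There is more than one size of the cure_box; the job needs the smaller. Leave any pink look-alike of the part that bears pale_head_knob alone.

How it is judged:
By the outcome, as a careful person would: the job done as asked, in the order asked, and still so for the second after the job is handed in, with the robot touching nothing.
It also fails if it takes over 48 s, if anything falls off the work surface, if the arm or the gripper's body presses on something with over 40 N, if the wrist force passes 120 N, or if a joint passes its speed limit or range.

ROBOT

A 6-joint arm with a two-finger parallel gripper is mounted at the origin on the work surface. World frame = base frame: x ahead of the robot, y to its left, z up, the work surface at z = 0. Lengths are in mm, angles in degrees, forces in N, time in s.
With the tool pointing down it reaches from about 325 to 775 mm from the base axis. Payload 5.5 kg.
Tool frame: the origin (TCP) lies midway between the tips of the shut fingers; the grasp point (between the pads) lies 19 mm behind it (hold_point_z is the distance from the TCP to the grasp point, in mm); z points along the fingers, y is the line along which they close (so a half turn about z gives the same grasp; the last joint's range is limited). The gripper opens to 85 mm and grips with 20 to 120 N. Pads are 22 mm wide; open, the fingers measure 114 mm over their backs; the gripper's body (76 mm by 85 mm) begins 54 mm behind the grasp point. The pads swing forward as they close: fully open they stand 13 mm farther back than shut.
Start: joints at [70.147, 5.22, 70.514, -0, 104.267, -3.249], TCP at [171.461, 574.994, 231.275] pointing down, gripper open.
Joint ranges: [-164.24, 164.24], [-49.07, 125.15], [9.68, 141.18], [-86.29, 266.29], [3.28, 154.24], [-151.56, 151.56]. Speed limits (degrees/s): [147.25, 147.25, 172.46, 180, 180, 180].

INTERFACE

Orientations are given as [roll, pitch, yaw] about the fixed x, y, z axes, in that order (R = Rz(yaw) Ry(pitch) Rx(roll)).
In Python, from station import * gives the robot as it stands.
- The arm moves only by the tool apply_moves, never from a script. Its argument "plan" is a list of rows, each a list of 3 entries, a list of its own where there are three numbers: the shift along the tool's x, y, z in m, then the turn, a rotation vector about the tool's x, y, z in rad, then the finger opening in m, from 0 to 0.0854. A call has 1 to 8 rows; each row is the pose to reach, as a shift and turn from the pose commanded when the call began, along the tool's axes at that moment; what a row does not reach only later rows make up. A row lasts 1/10 s, in which the tool goes at most 50 mm and 8.59 degrees, less where a joint would pass 70% of its speed; a pose out of reach is approached as far as the arm can. A call with a gripper value outside its range is refused whole. The fingers move at their own pace and stop on an object; "newtons" is the grip in N (left out, the last holds). Time passes only in rows, so rows that repeat a pose let the fingers close. It gives the time, the measured TCP pose, the force, the opening and the grip force at its end, in the units of the state.
- state(): the state, without advancing time (a new reading comes with each control period).
- read_camera(name): name is "scene" or "side" or "wrist"; returns a dict with "image" (400x640x3 uint8, blue, green, red), "vertical_fov" (degrees; the focal length in pixels is half the picture's height over the tangent of half this angle, whatever the lens; pixels are square), "cx", "cy" (the principal point, pixels), "k1" (the pictures are not rectified: a ray, as slopes to the right and down, at radius r is drawn at 1 + k1 r^2 times it, then the intrinsics apply), "T" (4x4, takes a point from camera to world coordinates). Camera axes: x right, y down, z forward; pixel columns grow to the right and rows downward; lengths in mm; the calibration is good to about 2 mm. A picture is of the moment at which its call begins. There is no depth.
- close_job(): hands the job in; it is judged then, once.
Trained networks look in a picture, given as the dict that the camera call returned (one of the last four; its "shot" number tells which), for a name from the list of things; names that differ only in an ending like _2 or _b are one class to them, and where a whole thing is asked for, a point or a joint stands for the part that bears it (a point fixed in the world has none). Each returns a list of dicts, best first, with "score" (0 to 1); they miss things now and then, are a little off and sometimes report something else, mostly with a low value. They report only what shows in the picture. A call takes as long as a camera call. They do not tell look-alikes from the thing itself.
- recognise(picture, label): "extent" ([left, top, right, bottom] in pixels, round what is visible of it).
- outline_of(picture, label): "region" (400x640 bool, what is visible of it) and "extent" ([left, top, right, bottom] in pixels, round what is visible of it).
The state is a dict: "clock": time; "qpos": joint angles; "qvel": joint speeds; "joint_torque": joint torques, N m; "tool_pos": TCP position; "eef_rot": TCP orientation; "ft_force": force on the tool from outside, world axes, zero at the start; "ft_torque": the same for the moment, N m; "grip_width": opening from 0.0 (shut) to 1.0 (fully open); "gripper_force": force on a finger pad.
Only numpy, scipy, OpenCV 4.12 (cv2) and the standard library are available. Lean on these libraries where they do the work, as an engineer would, in place of code of your own. Each camera call takes 0.05 s, during which the arm holds its last target. There are 200 camera calls.

## Working session

There is one attempt and no reset: what is moved stays moved. The work goes in short steps, Python scripts to look and compute and a tool call to move; the robot and the scene stay as the last step left them, time stands still between calls to the robot, and variables do not carry over. Pictures are saved under pics/ and viewed, at most 14 in all, crops included, and the job is handed in when it is done.

Besides the shell and the picture viewer there is one more tool, called after "Call:" as name(argument=value, ...), one argument or row to a line, values as JSON. apply_moves: Moves the arm, as the interface text tells. Its arguments: {"type":"object","properties":{"plan":{"type":"array","items":{"type":"array"}},"newtons":{"type":"number"}},"required":["plan"]}

```bash
ls; mkdir -p pics; cat > h.py <<'E'
from station import *
import numpy as np, cv2
def K(p):
    h=p["image"].shape[0]; return (h/2)/np.tan(np.radians(p["vertical_fov"])/2)
def ray(p,u,v):
    f=K(p); d=np.array([(u-p["cx"])/f,(v-p["cy"])/f]); s=d.copy()
    for _ in range(20): s=d/(1+p["k1"]*(s@s))
    T=np.array(p["T"]); r=T[:3,:3]@np.array([s[0],s[1],1]); return T[:3,3],r/np.linalg.norm(r)
def atz(p,u,v,z):
    o,r=ray(p,u,v); return o+r*(z-o[2])/r[2]
def proj(p,X):
    T=np.array(p["T"]); c=T[:3,:3].T@(np.array(X)-T[:3,3]); s=c[:2]/c[2]; s=s*(1+p["k1"]*(s@s)); return s*K(p)+[p["cx"],p["cy"]]
def tri(*L):
    A=np.zeros((3,3));b=np.zeros(3)
    for p,u,v in L:
        o,r=ray(p,u,v); M=np.eye(3)-np.outer(r,r); A+=M;b+=M@o
    return np.linalg.solve(A,b)
E
python3 - <<'E'
from h import *
s=state();print(s["clock"],s["tool_pos"],s["eef_rot"])
for n in ["scene","side"]:
    p=read_camera(n);cv2.imwrite(f"pics/{n}0.png",p["image"])
    print(n,np.array(p["T"])[:3,3].round(),p["vertical_fov"],p["k1"])
    for l in ["pale_head_knob","cure_box","grey_head","flap","start_top","pad","slot_mouth","paint_jar","modelling_tool"]:
        print(l,[(round(d["score"],2),np.round(d["extent"]).tolist()) for d in recognise(p,l)][:4])
E
```

```text
pics
0.0 [171.34485187 574.71378448 230.11546062] [-1.79885031e+02 -7.36625296e-03  1.63395124e+02]
scene [1246.  562.  881.] 57.67381787909105 -0.08236426696158224
pale_head_knob [(0.92, [393.0, 235.0, 413.0, 282.0]), (0.78, [422.0, 226.0, 444.0, 268.0])]
cure_box [(0.86, [223.0, 128.0, 292.0, 184.0]), (0.6, [288.0, 214.0, 348.0, 272.0])]
grey_head [(0.76, [294.0, 166.0, 312.0, 207.0])]
flap []
start_top [(0.61, [299.0, 220.0, 308.0, 225.0])]
pad [(0.94, [229.0, 130.0, 291.0, 182.0]), (0.77, [282.0, 212.0, 352.0, 272.0])]
slot_mouth [(0.81, [221.0, 129.0, 292.0, 184.0]), (0.77, [289.0, 213.0, 352.0, 270.0])]
paint_jar [(0.51, [392.0, 290.0, 406.0, 316.0])]
modelling_tool [(0.65, [232.0, 203.0, 257.0, 207.0])]
side [  163. -1050.  1102.] 42.79983475759103 -0.14339234791433642
pale_head_knob [(0.68, [251.0, 114.0, 271.0, 155.0]), (0.66, [289.0, 111.0, 302.0, 157.0]), (0.43, [315.0, 160.0, 381.0, 224.0])]
cure_box [(0.85, [286.0, 303.0, 412.0, 399.0]), (0.75, [318.0, 158.0, 379.0, 224.0])]
grey_head [(0.73, [320.0, 224.0, 337.0, 276.0])]
flap [(0.67, [390.0, 292.0, 427.0, 304.0]), (0.46, [289.0, 361.0, 307.0, 391.0]), (0.41, [318.0, 177.0, 324.0, 195.0])]
start_top [(0.75, [373.0, 371.0, 386.0, 392.0]), (0.53, [356.0, 189.0, 365.0, 197.0])]
pad [(0.87, [283.0, 303.0, 410.0, 400.0]), (0.74, [316.0, 160.0, 381.0, 225.0])]
slot_mouth [(0.93, [317.0, 158.0, 381.0, 229.0]), (0.81, [285.0, 304.0, 412.0, 400.0]), (0.23, [254.0, 112.0, 271.0, 158.0])]
paint_jar []
modelling_tool [(0.79, [392.0, 293.0, 425.0, 303.0])]
```

```bash
python3 - <<'E'
import cv2
a=cv2.imread("pics/scene0.png")[110:350,200:480]; cv2.imwrite("pics/a.png",cv2.resize(a,(700,600),interpolation=cv2.INTER_CUBIC))
a=cv2.imread("pics/side0.png")[80:400,220:440]; cv2.imwrite("pics/b.png",cv2.resize(a,None,fx=1.8,fy=1.8,interpolation=cv2.INTER_CUBIC))
E
```

```text
(no output)
```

View pics/a.png

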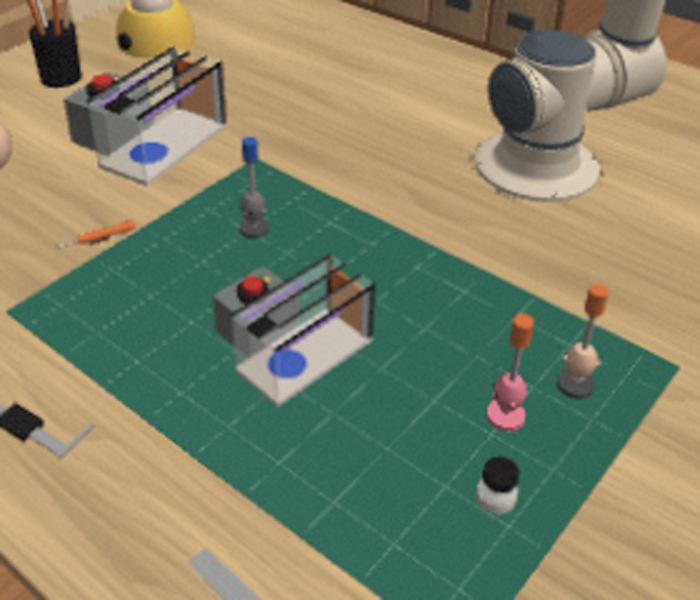

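View pics/b.png

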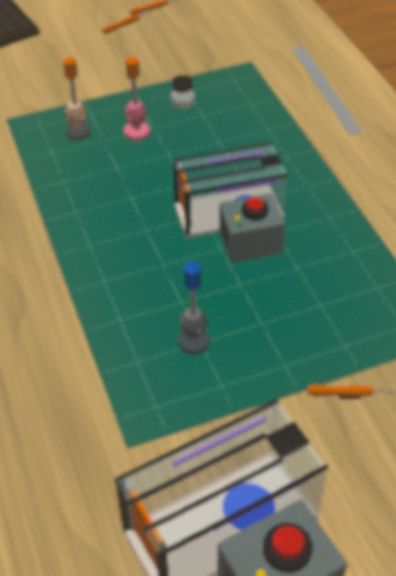

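The pale stand is at scene (432,248), with its knob at (438,230) (side: 259,118). Look-alikes:
- The pink stand at scene (402,266), side (296,130).
- The grey stand with a blue knob at scene (301,185).

There are two boxes: one on the mat at scene (318,243), and one at (257,156) by the wall. I'll confirm which is smaller by measuring.

```bash
python3 - <<'E'
from h import *
P={n:read_camera(n) for n in["scene","side","wrist"]}
def blob(p,box,col):
    x0,y0,x1,y1=box; h=cv2.cvtColor(p["image"][y0:y1,x0:x1],cv2.COLOR_BGR2HSV)
    H,S,V=[h[...,i].astype(int) for i in range(3)]
    m={"o":(H>4)&(H<15)&(S>190)&(V>120),"b":(H>105)&(H<125)&(S>150),"r":((H<4)|(H>175))&(S>170)&(V>90)}[col].astype(np.uint8)
    n,l,st,c=cv2.connectedComponentsWithStats(m)
    i=1+np.argmax(st[1:,4]); return c[i]+[x0,y0],st[i].tolist()
for nm,b1,b2,c in [("knob",(428,220,448,240),(250,108,270,128),"o"),("pinkknob",(400,232,416,252),(286,108,302,130),"o"),("pad",(300,240,330,265),(345,180,372,200),"b"),("button",(290,215,312,232),(352,186,372,200),"r"),("padBIG",(245,160,275,180),(335,340,375,375),"b"),("buttonBIG",(232,135,250,147),(365,365,392,395),"r"),("greyknob",(294,164,306,176),(320,224,335,242),"b")]:
    u,s1=blob(P["scene"],b1,c);v,s2=blob(P["side"],b2,c)
    X=tri((P["scene"],*u),(P["side"],*v)); print(nm,u.round(1),s1[2:],v.round(1),s2[2:],X.round(1),(proj(P["scene"],X)-u).round(1))
w=P["wrist"];print(np.array(w["T"]).round(3).tolist(),w["vertical_fov"],w["cx"],w["cy"]);cv2.imwrite("pics/w0.png",w["image"])
for l in ["pale_head_knob","cure_box","slot_mouth"]: print(l,[(round(d["score"],2),np.round(d["extent"]).tolist()) for d in recognise(w,l)][:4])
E
```

```text
Traceback (most recent call last):
ValueError: attempt to get argmax of an empty sequence
```

```bash
cat >> h.py <<'E'
def blob(p,box,col):
    x0,y0,x1,y1=box; h=cv2.cvtColor(p["image"][y0:y1,x0:x1],cv2.COLOR_BGR2HSV)
    H,S,V=[h[...,i].astype(int) for i in range(3)]
    m={"o":(H>3)&(H<16)&(S>165)&(V>80),"b":(H>100)&(H<130)&(S>120),"r":((H<4)|(H>172))&(S>140)&(V>80)}[col].astype(np.uint8)
    n,l,st,c=cv2.connectedComponentsWithStats(m)
    if n<2: return np.array([np.nan]*2),[0]*5
    i=1+np.argmax(st[1:,4]); return c[i]+[x0,y0],st[i].tolist()
E
python3 - <<'E'
from h import *
P={n:read_camera(n) for n in["scene","side","wrist"]}
w=P["wrist"];print(np.array(w["T"]).round(3).tolist(),w["vertical_fov"],w["cx"],w["cy"]);cv2.imwrite("pics/w0.png",w["image"])
for nm,b1,b2,c in [("knob",(428,220,448,240),(250,108,270,128),"o"),("pinkknob",(400,232,416,252),(286,108,302,130),"o"),("pad",(300,240,330,265),(345,180,372,200),"b"),("button",(290,215,312,232),(352,186,372,200),"r"),("padBIG",(245,160,275,180),(335,340,375,375),"b"),("buttonBIG",(232,135,250,147),(365,365,392,395),"r"),("greyknob",(294,164,306,176),(320,224,335,242),"b")]:
    u,s1=blob(P["scene"],b1,c);v,s2=blob(P["side"],b2,c)
    if np.isnan(u[0]+v[0]): print(nm,u,v);continue
    X=tri((P["scene"],*u),(P["side"],*v)); print(nm,u.round(1),s1[2:],v.round(1),s2[2:],X.round(1),(proj(P["scene"],X)-u).round(1))
for l in ["pale_head_knob","cure_box","slot_mouth"]: print(l,[(round(d["score"],2),np.round(d["extent"]).tolist()) for d in recognise(w,l)][:4])
E
```

```text
[[0.285, 0.914, 0.288, 97.025], [0.958, -0.272, -0.085, 597.192], [0.0, 0.3, -0.954, 373.919], [0.0, 0.0, 0.0, 1.0]] 58.31933442061603 320.82275752084274 196.8773837305999
knob [438.3 229.5] [9, 12, 67] [258.5 116.5] [7, 11, 60] [421.  299.1 153. ] [ 0.6 -0.4]
pinkknob [408.6 241.8] [8, 13, 78] [293.1 116.5] [7, 11, 61] [524.9 257.2 153. ] [ 0.5 -0.3]
pad [314.44628099 254.97520661] [nan nan]
button [300.6 223.9] [8, 7, 50] [361.3 193.2] [10, 8, 59] [616.3 -86.3  86.4] [ 0.3 -0.1]
padBIG [258.9 170.5] [15, 8, 89] [354.4 356.3] [24, 18, 257] [ 419.7 -523.7   16. ] [ 1.4 -0.3]
buttonBIG [240.5 142.4] [8, 6, 38] [379.8 380.4] [19, 19, 273] [ 419.7 -638.3  113.9] [ 0.1 -0. ]
greyknob [299.5 169.6] [6, 10, 46] [326.4 232. ] [9, 15, 109] [ 450.8 -245.6  151.2] [ 0.4 -0.1]
pale_head_knob []
cure_box []
slot_mouth []
```

View pics/w0.png

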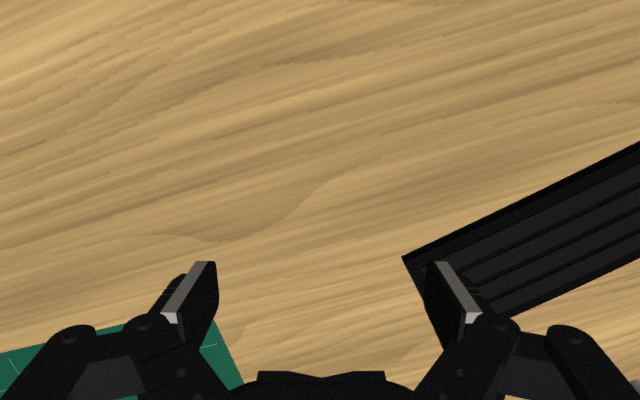

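The mat box's button is at z≈86 and the other's is at 114, so the mat box is the smaller one. I'll fly over it with the wrist camera to get its pose.

Call:
apply_moves(
  plan=[
    [[-0.567,-0.399,0],[0,0,1.274],0.0854],
    [[-0.567,-0.399,0],[0,0,1.274],0.0854],
    [[-0.567,-0.399,0],[0,0,1.274],0.0854],
    [[-0.567,-0.399,0],[0,0,1.274],0.0854],
    [[-0.567,-0.399,0],[0,0,1.274],0.0854],
    [[-0.567,-0.399,0],[0,0,1.274],0.0854],
    [[-0.567,-0.399,0],[0,0,1.274],0.0854],
    [[-0.567,-0.399,0],[0,0,1.274],0.0854],
  ],
)

```text
clock: 2.25
tool_pos: [420.0, 259.1, 231.6]
eef_rot: [180.0, -0.0, 94.3]
ft_force: [0.8, 0.6, -0.2]
grip_width: 1.0
gripper_force: 0.0
```

```bash
python3 - <<'E'
from h import *
s=state();print(s["clock"],s["tool_pos"],s["eef_rot"])
p=read_camera("scene");print(atz(p,314.4,255,8))
p=read_camera("wrist");print(atz(p,320,200,0))
for nm,X in [("knob",(421,299,150)),("pink",(525,257,150))]: print(nm,proj(p,X))
E
```

```text
2.25 [420.02725277 259.12723564 231.58523638] [ 1.79954445e+02 -2.14638109e-02  9.42960339e+01]
[637.71353737  -9.71382968   8.        ]
[425.89351381 207.99336758   0.        ]
knob [321.04863076 136.25052953]
pink [472.17525243 209.01551316]
```

```bash
python3 - <<'E'
from h import *
p=read_camera("wrist");cv2.imwrite("pics/w1.png",p["image"])
u,s=blob(p,(280,90,370,190),"o");print(u,s,atz(p,*u,150))
for l in ["pale_head_knob","pale_head_foot"]: print(l,[(round(d["score"],2),np.round(d["extent"]).tolist()) for d in recognise(p,l)][:4])
E
```

```text
[323.53431734 147.42583026] [24, 36, 40, 44, 1355] [420.41300353 295.30585902 150.        ]
pale_head_knob [(0.59, [397.0, 148.0, 502.0, 246.0]), (0.55, [300.0, 101.0, 350.0, 170.0])]
pale_head_foot [(0.96, [395.0, 148.0, 504.0, 244.0]), (0.91, [295.0, 100.0, 348.0, 172.0])]
```

View pics/w1.png

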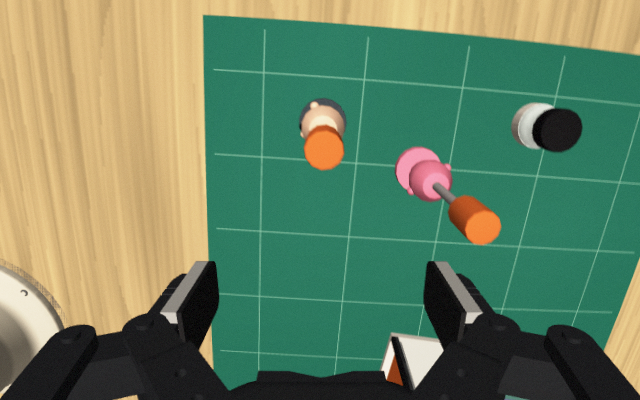

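The wrist view shows the pale head on its dark foot at (322,125) with its orange knob at (323,149). The pink look-alike is at (430,180). Next I'll measure the box from above.

Call:
apply_moves(
  plan=[
    [[-0.242,0.162,0],[0,0,0.075],0.0854],
    [[-0.242,0.162,0],[0,0,0.075],0.0854],
    [[-0.242,0.162,0],[0,0,0.075],0.0854],
    [[-0.242,0.162,0],[0,0,0.075],0.0854],
    [[-0.242,0.162,0],[0,0,0.075],0.0854],
    [[-0.242,0.162,0],[0,0,0.075],0.0854],
    [[-0.242,0.162,0],[0,0,0.075],0.0854],
    [[-0.242,0.162,0],[0,0,0.075],0.0854],
  ],
)

```text
clock: 3.3
tool_pos: [600.3, 34.0, 230.6]
eef_rot: [-179.9, -0.0, 90.4]
ft_force: [-0.6, 0.1, 0.5]
grip_width: 0.999
gripper_force: 0.0
```

```bash
python3 - <<'E'
from h import *
s=state();print(s["clock"],s["tool_pos"],s["eef_rot"])
p=read_camera("wrist");cv2.imwrite("pics/w2.png",p["image"]);np.save("w2.npy",p,allow_pickle=True)
u,st=blob(p,(0,0,640,400),"b");print("pad",u,st,atz(p,*u,8))
u,st=blob(p,(0,0,640,400),"r");print("btn",u,st,atz(p,*u,86))
E
```

```text
3.3 [600.2951167   33.99922124 230.58261884] [-1.79918036e+02 -3.65906846e-02  9.04392637e+01]
pad [355.19479267 206.20443587] [333, 193, 47, 28, 1037] [636.52145377 -13.90585061   8.        ]
btn [337.45663957 309.33333333] [323, 295, 30, 30, 738] [615.83435403 -89.62612732  86.        ]
```

View pics/w2.png

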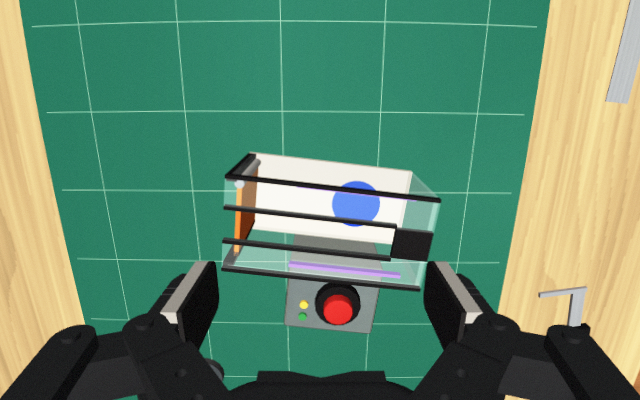

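The wrist view shows the small box. Its slot edges run from (224,207) to (396,226) and from (222,240) to (391,260). The pad is at (356,204), the button at (338,308), and the door is on the left with its flap shut.

```bash
python3 - <<'E'
from h import *
p=np.load("w2.npy",allow_pickle=True).item()
g=p["image"].max(2).astype(float)
def line(a,b):
    out=[]
    for u in range(262,385,4):
        v0=a[1]+(b[1]-a[1])*(u-a[0])/(b[0]-a[0]); v=np.arange(int(v0)-6,int(v0)+8); w=np.clip(75-g[v,u],0,None)
        if w.sum()>0: out.append((u,(w*v).sum()/w.sum()))
    W=np.array([atz(p,u,v,103)[:2] for u,v in out]); k=np.polyfit(W[:,0],W[:,1],1); r=W[:,1]-np.polyval(k,W[:,0]); 
    m=abs(r)<1.5;k=np.polyfit(W[m,0],W[m,1],1);print(len(W),m.sum(),"yaw",np.degrees(np.arctan(k[0])),"y@520,600",np.polyval(k,[520,600]).round(1));return k
L=[line((224,176),(438,200)),line((224,206),(396,226)),line((222,240),(391,260)),line((222,267),(420,289))]
for nm,u,v,z in [("mouthU",225,207,103),("mouthL",223,240,103),("roofUL",225,177,103),("roofLL",222,268,103),("roofUR",440,200,103),("roofLR",420,289,103),("floorUL",256,153,8),("floorUR",411,172,8),("pad",356,204,8)]: print(nm,atz(p,u,v,z).round(1))
u,v=323.8,149.5
print(cv2.__version__)
E
```

```text
31 31 yaw -6.360268820342327 y@520,600 [43.7 34.8]
31 31 yaw -6.338173624348003 y@520,600 [16.9  8. ]
31 31 yaw -6.320003070210191 y@520,600 [-12.6 -21.4]
31 27 yaw -6.547151342095542 y@520,600 [-39.2 -48.4]
mouthU [522.6  17.  103. ]
mouthL [518.8 -11.9 103. ]
roofUL [524.4  41.7 103. ]
roofLL [515.9 -37.9 103. ]
roofUR [694.4  24.3 103. ]
roofLR [686.  -56.9 103. ]
floorUL [532.1  43.2   8. ]
floorUR [693.8  24.5   8. ]
pad [637.3 -11.4   8. ]
4.12.0
```

Call:
apply_moves(
  plan=[
    [[0.266,-0.178,0],[0,0,0.119],0.0854],
    [[0.266,-0.178,0],[0,0,0.119],0.0854],
    [[0.266,-0.178,0],[0,0,0.119],0.0854],
    [[0.266,-0.178,0],[0,0,0.119],0.0854],
    [[0.266,-0.178,0],[0,0,0.119],0.0854],
    [[0.266,-0.178,0],[0,0,0.119],0.0854],
    [[0.266,-0.178,0],[0,0,0.119],0.0854],
    [[0.266,-0.178,0],[0,0,0.119],0.0854],
  ],
)

```text
clock: 4.15
tool_pos: [417.2, 301.4, 232.1]
eef_rot: [180.0, -0.1, 84.0]
ft_force: [-0.1, -0.4, 0.7]
grip_width: 1.004
gripper_force: 0.0
```

```bash
python3 - <<'E'
from h import *
s=state();print(s["clock"],s["tool_pos"],s["eef_rot"])
p=read_camera("wrist");cv2.imwrite("pics/w3.png",p["image"][150:])
u,st=blob(p,(220,150,420,400),"o");print("knob",u,st,atz(p,*u,150),atz(p,*u,167), [proj(p,(420.4,298.2,z)) for z in (133,167)])
E
```

```text
4.15 [417.17554918 301.43464152 232.1247391 ] [ 1.79975411e+02 -1.04652585e-01  8.40005223e+01]
knob [328.65800562 215.59691011] [91, 41, 37, 49, 1424] [420.87745718 294.28162803 150.        ] [421.13516587 300.59494376 167.        ] [array([326.94652003, 202.18323254]), array([327.85434417, 219.31799082])]
```

View pics/w3.png

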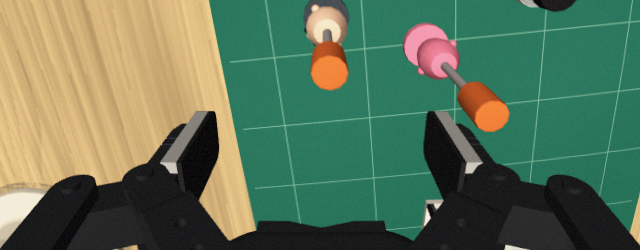

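The chosen knob shows at crop (329,72), which is close to my prediction. The pads straddle it and the pink head is clear to the right. I'll descend and grip.

Call:
apply_moves(
  newtons=60,
  plan=[
    [[-0.0037,0.0045,0.0],[0,0,0],0.0854],
    [[-0.0037,0.0045,0.04],[0,0,0],0.0854],
    [[-0.0037,0.0045,0.075],[0,0,0],0.0854],
    [[-0.0037,0.0045,0.098],[0,0,0],0.0854],
    [[-0.0037,0.0045,0.098],[0,0,0],0.0854],
    [[-0.0037,0.0045,0.098],[0,0,0],0.05],
    [[-0.0037,0.0045,0.098],[0,0,0],0.03],
    [[-0.0037,0.0045,0.098],[0,0,0],0.015],
  ],
)

```text
clock: 5.0
tool_pos: [425.7, 293.8, 135.5]
eef_rot: [179.8, -0.1, 83.5]
ft_force: [0.4, -0.2, -0.9]
grip_width: 0.517
gripper_force: 0.0
```

Call:
apply_moves(
  plan=[
    [[0,0,0],[0,0,0],0.01],
    [[0,0,0],[0,0,0],0.005],
    [[0,0,0],[0,0,0],0.0],
    [[0,0,0],[0,0,0],0.0],
    [[0,0,0],[0,0,0],0.0],
  ],
)

```text
clock: 5.5
tool_pos: [424.9, 294.0, 134.6]
eef_rot: [179.9, -0.1, 83.5]
ft_force: [-1.0, 0.8, 5.7]
grip_width: 0.267
gripper_force: 59.6
```

```bash
python3 - <<'E'
from h import *
s=state();print(s["clock"],s["tool_pos"],s["eef_rot"],s["grip_width"],s["gripper_force"],s["ft_force"])
E
```

```text
5.5 [424.87584241 293.99900986 134.61615417] [ 1.79926019e+02 -8.00137662e-02  8.35449351e+01] 0.26712827400846617 59.57819044589996 [-1.03781006  0.76259498  5.70225477]
```

Call:
apply_moves(
  plan=[
    [[0,0,-0.01],[0,0,0],0.0],
    [[0,0,-0.03],[0,0,0],0.0],
    [[-0.02,0.005,-0.03],[0,0,0],0.0],
    [[-0.055,0.014,-0.03],[0,0,0],0.0],
    [[-0.1,0.023,-0.03],[0,0,0],0.0],
    [[-0.14,0.03,-0.03],[0,0,0],0.0],
    [[-0.18,0.037,-0.03],[0,0,0],0.0],
    [[-0.215,0.043,-0.03],[0,0,0],0.0],
  ],
)

```text
clock: 6.3
tool_pos: [442.9, 73.1, 163.3]
eef_rot: [-180.0, 0.0, 83.5]
ft_force: [0.1, -0.1, -2.1]
grip_width: 0.263
gripper_force: 59.0
```

Call:
apply_moves(
  plan=[
    [[-0.03,0.005,0],[0,0,0],0.0],
    [[-0.05,0.009,0],[0,0,0],0.0],
    [[-0.062,0.0105,0],[0,0,0],0.0],
    [[-0.068,0.0112,0],[0,0,0],0.0],
    [[-0.068,0.0112,0],[0,0,0],0.0],
    [[-0.068,0.0112,0],[0,0,0],0.0],
    [[-0.068,0.0112,0],[0,0,0],0.0],
  ],
)

```text
clock: 7.0
tool_pos: [446.6, 7.1, 163.3]
eef_rot: [-180.0, -0.0, 83.6]
ft_force: [0.4, 0.1, -2.9]
grip_width: 0.265
gripper_force: 59.0
```

```bash
python3 - <<'E'
from h import *
s=state();print(s["clock"],s["tool_pos"],s["eef_rot"],s["grip_width"],s["gripper_force"],s["ft_force"])
P={n:read_camera(n) for n in("scene","side","wrist")}
t=np.array(s["tool_pos"])
for n,p in P.items():
    print(n,"foot",proj(p,(t[0],t[1]+3,t[2]-134)).round(),[(round(d["score"],2),np.round(d["extent"]).tolist()) for d in recognise(p,"pale_head_foot")])
h=[cv2.resize(P["wrist"]["image"][100:,100:560],(460,300)),cv2.resize(P["side"]["image"][120:240,260:400],(340,291))]
c=np.zeros((300,800,3),np.uint8);c[:,:460]=h[0];c[:291,460:]=h[1];cv2.imwrite("pics/c1.png",c)
E
```

```text
7.0 [446.60249735   7.12584884 163.26354923] [-1.79993495e+02 -1.55779713e-02  8.36029150e+01] 0.26492415407997016 58.950145840644836 [ 0.35297741  0.08028408 -2.89632687]
scene foot [355. 223.] [(0.91, [396.0, 236.0, 417.0, 285.0]), (0.53, [351.0, 186.0, 362.0, 228.0])]
side foot [296. 201.] [(0.82, [289.0, 154.0, 305.0, 207.0]), (0.44, [290.0, 149.0, 297.0, 156.0])]
wrist foot [321. 181.] [(0.83, [287.0, 152.0, 352.0, 332.0])]
```

View pics/c1.png

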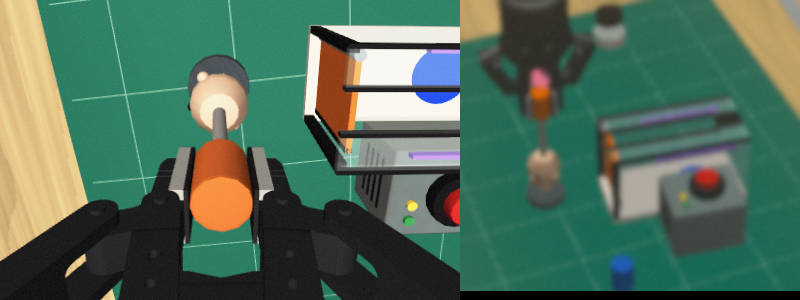

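The stand hangs upright, with its foot at about (319,183) in the full wrist image as predicted, lined up with the slot. I'll lower it and slide it in.

Call:
apply_moves(
  plan=[
    [[0,0,0.006],[0,0,0],0.0],
    [[0,0.01,0.012],[0,0,0],0.0],
    [[0,0.03,0.012],[0,0,0],0.0],
    [[0,0.05,0.012],[0,0,0],0.0],
    [[0,0.065,0.012],[0,0,0],0.0],
    [[0,0.08,0.012],[0,0,0],0.0],
    [[0,0.095,0.012],[0,0,0],0.0],
    [[0,0.1,0.012],[0,0,0],0.0],
  ],
)

```text
clock: 8.1
tool_pos: [546.3, -5.6, 149.4]
eef_rot: [-179.8, 0.1, 83.5]
ft_force: [-2.4, -0.7, -2.7]
grip_width: 0.261
gripper_force: 59.5
```

```bash
python3 - <<'E'
from h import *
s=state();print(s["clock"],s["tool_pos"],s["eef_rot"],s["grip_width"],s["ft_force"],s["ft_torque"])
p=read_camera("wrist");q=read_camera("side")
c=np.zeros((300,800,3),np.uint8);c[:,:460]=p["image"][100:,100:560];c[:291,460:]=cv2.resize(q["image"][120:240,260:400],(340,291));cv2.imwrite("pics/c2.png",c)
E
```

```text
8.1 [546.32241536  -5.59685956 149.38768554] [-1.79800790e+02  5.50041211e-02  8.34990683e+01] 0.2610529859941579 [-2.40845479 -0.66762754 -2.71020168] [-0.43391852  0.64695284  0.0239772 ]
```

View pics/c2.png

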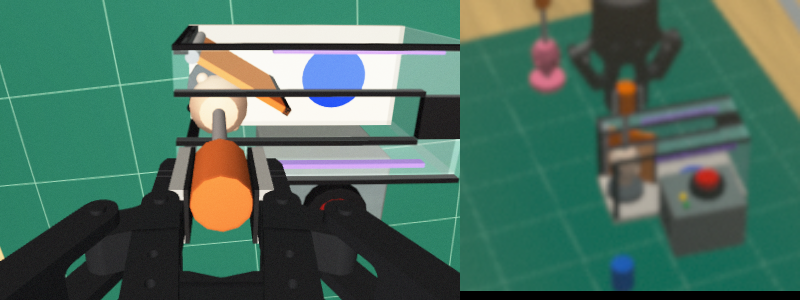

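Both views show the flap opening inward at crop (245,75), with the rod running in the slot. I'll keep going.

Call:
apply_moves(
  plan=[
    [[0.0005,0.015,-0.001],[0,0,0],0.0],
    [[0.001,0.03,-0.001],[0,0,0],0.0],
    [[0.001,0.045,-0.001],[0,0,0],0.0],
    [[0.001,0.06,-0.001],[0,0,0],0.0],
    [[0.001,0.075,-0.001],[0,0,0],0.0],
    [[0.001,0.086,-0.001],[0,0,0],0.0],
    [[0.001,0.092,-0.001],[0,0,0],0.0],
    [[0.001,0.092,-0.001],[0,0,0],0.0],
  ],
)

```text
clock: 9.0
tool_pos: [637.8, -14.3, 152.1]
eef_rot: [180.0, -0.0, 83.5]
ft_force: [-0.3, -0.5, -1.7]
grip_width: 0.265
gripper_force: 59.2
```

```bash
python3 - <<'E'
from h import *
s=state();print(s["clock"],s["tool_pos"],s["eef_rot"],s["grip_width"],s["ft_force"],s["ft_torque"])
p=read_camera("wrist");q=read_camera("scene")
c=np.zeros((300,800,3),np.uint8);c[:,:460]=p["image"][100:,100:560];c[:291,460:]=cv2.resize(q["image"][170:290,250:390],(340,291),interpolation=cv2.INTER_CUBIC);cv2.imwrite("pics/c3.png",c)
for n,r in(("w",p),("s",q)): print(n,"foot predicted",[proj(r,(638.3,-11,z)).round(1).tolist() for z in(8,18)])
E
```

```text
9.0 [637.7735854  -14.29454993 152.11572272] [ 1.79987172e+02 -1.71880266e-02  8.35282989e+01] 0.2646450200687324 [-0.25490782 -0.46392208 -1.66805314] [-0.01141265  0.00627189  0.02962396]
w foot predicted [[322.0, 177.7], [322.1, 180.8]]
s foot predicted [[314.0, 254.9], [313.9, 252.8]]
```

View pics/c3.png

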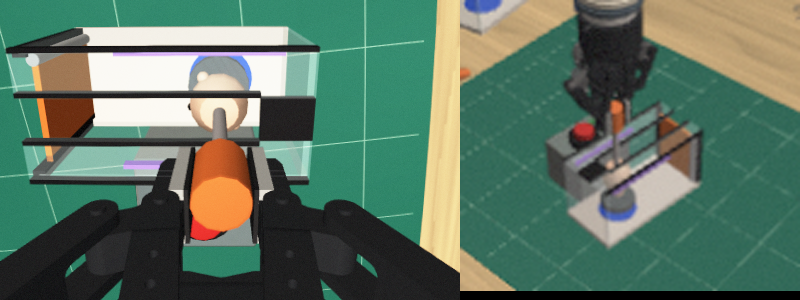

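The flap has already shut behind the stand, and the foot sits centred over the blue mark at crop (220,70). I'll lower it and release.

Call:
apply_moves(
  plan=[
    [[0,0,0.004],[0,0,0],0.0],
    [[0,0,0.007],[0,0,0],0.0],
    [[0,0,0.009],[0,0,0],0.0],
    [[0,0,0.01],[0,0,0],0.0],
    [[0,0,0.01],[0,0,0],0.0],
  ],
)

```text
clock: 9.6
tool_pos: [637.4, -14.4, 142.7]
eef_rot: [180.0, -0.0, 83.5]
ft_force: [-1.0, -0.5, -0.2]
grip_width: 0.262
gripper_force: 59.8
```

Call:
apply_moves(
  plan=[
    [[0,0,0.0007],[0,0,0],0.0],
    [[0,0,0.0007],[0,0,0],0.025],
    [[0,0,0.0007],[0,0,0],0.032],
    [[0,0,0.0007],[0,0,0],0.04],
    [[0,0,0.0007],[0,0,0],0.055],
    [[0,0,0.0007],[0,0,0],0.07],
    [[0,0,0.0007],[0,0,0],0.07],
    [[0,0,0.0007],[0,0,0],0.07],
  ],
)

```text
clock: 10.4
tool_pos: [637.5, -14.4, 141.5]
eef_rot: [180.0, -0.0, 83.5]
ft_force: [-0.8, -1.1, 0.4]
grip_width: 0.819
gripper_force: 0.0
```

Call:
apply_moves(
  plan=[
    [[0,0,-0.01],[0,0,0],0.07],
    [[0,0,-0.03],[0,0,0],0.07],
    [[0,0,-0.06],[0,0,0],0.07],
    [[0,0,-0.1],[0,0,0],0.07],
    [[0,0,-0.1],[0,0,0],0.07],
    [[0,0,-0.1],[0,0,0],0.07],
  ],
)

```text
clock: 11.0
tool_pos: [638.1, -14.4, 244.3]
eef_rot: [179.7, -0.0, 83.5]
ft_force: [-0.4, 0.0, -1.0]
grip_width: 0.818
gripper_force: 0.0
```

```bash
python3 - <<'E'
from h import *
s=state();print(s["clock"],s["tool_pos"],s["eef_rot"],s["grip_width"],s["ft_force"])
p=read_camera("wrist");q=read_camera("scene")
c=np.zeros((300,800,3),np.uint8);c[:,:460]=p["image"][100:,100:560];c[:291,460:]=cv2.resize(q["image"][170:290,250:390],(340,291),interpolation=cv2.INTER_CUBIC);cv2.imwrite("pics/c4.png",c)
u,st=blob(p,(0,0,640,400),"r");print("btn",u,st,atz(p,*u,86),atz(p,*u,84))
u,st=blob(q,(290,205,312,240),"r");print(u,st,atz(q,*u,86))
q=read_camera("side");v,st=blob(q,(352,180,375,202),"r");print(v,st,atz(q,*v,86),tri((p,*blob(p,(0,0,640,400),"r")[0]),(q,*v)))
E
```

```text
11.0 [638.13997908 -14.43377436 244.29718403] [ 1.7974761e+02 -8.7129189e-03  8.3526103e+01] 0.8177392210909484 [-0.39962885  0.00422055 -1.00820835]
btn [305.96782842 257.54825737] [291, 242, 31, 32, 746] [615.55763786 -89.29023292  86.        ] [615.35965632 -90.29685821  84.        ]
[300.78846154 223.90384615] [7, 16, 9, 7, 52] [616.6759345  -86.59313491  86.        ]
[361.25       193.28333333] [5, 10, 10, 8, 60] [615.38663787 -85.2178304   86.        ] [615.0673609  -87.75136428  88.44187626]
```

View pics/c4.png

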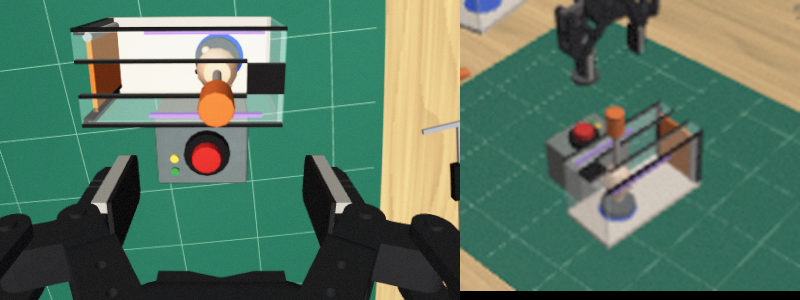

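The stand is upright on the mark (foot ring at crop (218,50)), the flap is shut, and the button is at crop (206,157). I'll close the fingers and move above the button.

Call:
apply_moves(
  plan=[
    [[-0.04,-0.007,0],[0,0,0],0.0],
    [[-0.079,-0.014,0],[0,0,0],0.0],
    [[-0.079,-0.014,0.0],[0,0,0],0.0],
    [[-0.079,-0.014,0.03],[0,0,0],0.0],
    [[-0.079,-0.014,0.07],[0,0,0],0.0],
    [[-0.079,-0.014,0.11],[0,0,0],0.0],
    [[-0.079,-0.014,0.13],[0,0,0],0.0],
    [[-0.079,-0.014,0.13],[0,0,0],0.0],
  ],
)

```text
clock: 11.95
tool_pos: [611.9, -90.2, 105.4]
eef_rot: [-179.4, -0.1, 83.5]
ft_force: [-0.2, -0.3, -0.2]
grip_width: -0.001
gripper_force: 0.0
```

```bash
python3 - <<'E'
from h import *
s=state();print(s["clock"],s["tool_pos"],s["eef_rot"],s["grip_width"],s["ft_force"])
p=read_camera("wrist");q=read_camera("side")
c=np.zeros((300,800,3),np.uint8);c[:,:460]=p["image"][100:,100:560];c[:291,460:]=cv2.resize(q["image"][120:240,290:430],(340,291),interpolation=cv2.INTER_CUBIC);cv2.imwrite("pics/c5.png",c)
E
```

```text
11.95 [611.88558867 -90.24191707 105.40795976] [-1.79415900e+02 -6.75915446e-02  8.35386617e+01] -0.0014466303368387075 [-0.23410134 -0.33151157 -0.20383638]
```

View pics/c5.png

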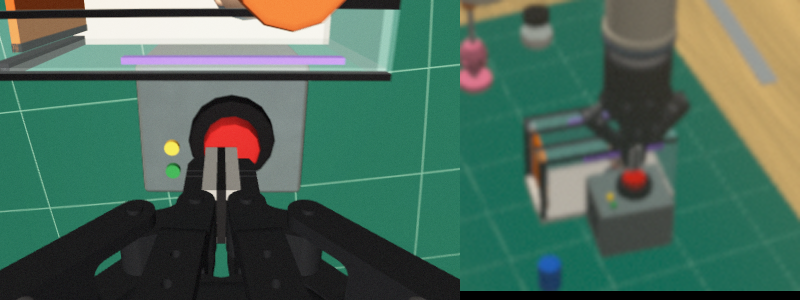

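The closed fingertips sit about 5 mm left of the button centre at crop (232,148). I'll shift right and press.

Call:
apply_moves(
  plan=[
    [[0.001,0.004,0.008],[0,0,0],0.0],
    [[0.001,0.004,0.014],[0,0,0],0.0],
    [[0.001,0.004,0.017],[0,0,0],0.0],
    [[0.001,0.004,0.019],[0,0,0],0.0],
    [[0.001,0.004,0.021],[0,0,0],0.0],
    [[0.001,0.004,0.021],[0,0,0],0.0],
  ],
)

```text
clock: 12.65
tool_pos: [618.8, -90.8, 90.9]
eef_rot: [180.0, -0.0, 83.5]
ft_force: [-1.2, 0.3, 2.2]
grip_width: 0.002
gripper_force: 1.0
```

Call:
apply_moves(
  plan=[
    [[0,-0.002,0.001],[0,0,0],0.0],
    [[0,-0.002,0.003],[0,0,0],0.0],
    [[0,-0.002,0.004],[0,0,0],0.0],
    [[0,-0.002,0.004],[0,0,0],0.0],
  ],
)

```text
clock: 13.05
tool_pos: [617.3, -90.7, 87.2]
eef_rot: [179.9, 0.0, 83.5]
ft_force: [1.7, 0.5, 4.6]
grip_width: -0.002
gripper_force: 2.1
```

Call:
apply_moves(
  plan=[
    [[0,0,0.001],[0,0,0],0.0],
    [[0,0,0.002],[0,0,0],0.0],
    [[0,0,0.003],[0,0,0],0.0],
    [[0,0,0.003],[0,0,0],0.0],
  ],
)

```text
clock: 13.45
tool_pos: [617.4, -90.7, 85.9]
eef_rot: [179.9, 0.0, 83.5]
ft_force: [-0.5, 1.3, 11.4]
grip_width: 0.002
gripper_force: 5.9
```

The button stopped at z≈86 with over 11 N on it, so it has bottomed. A touch more to be sure, then release and back away.

Call:
apply_moves(
  plan=[
    [[0,0,0.001],[0,0,0],0.0],
    [[0,0,0.0015],[0,0,0],0.0],
    [[0,0,0.0015],[0,0,0],0.0],
  ],
)

```text
clock: 13.75
tool_pos: [617.4, -90.7, 85.9]
eef_rot: [179.8, 0.0, 83.5]
ft_force: [-3.5, 0.9, 16.8]
grip_width: -0.001
gripper_force: 8.5
```

Call:
apply_moves(
  plan=[
    [[0,0,-0.01],[0,0,0],0.0],
    [[0,0,-0.03],[0,0,0],0.0],
    [[0,0,-0.07],[0,0,0],0.0],
    [[0,0,-0.11],[0,0,0],0.0],
    [[0,0,-0.15],[0,0,0],0.0],
    [[0,0,-0.15],[0,0,0],0.0],
    [[0,0,-0.15],[0,0,0],0.0],
  ],
)

```text
clock: 14.45
tool_pos: [616.8, -90.6, 232.5]
eef_rot: [180.0, 0.0, 83.5]
ft_force: [-0.3, 0.3, -0.0]
grip_width: -0.004
gripper_force: 0.0
```

```bash
python3 - <<'E'
from h import *
s=state();print(s["clock"],s["tool_pos"],s["ft_force"])
p=read_camera("wrist");q=read_camera("scene")
c=np.zeros((300,800,3),np.uint8);c[:,:460]=p["image"][0:300,100:560];c[:291,460:]=cv2.resize(q["image"][170:290,250:390],(340,291),interpolation=cv2.INTER_CUBIC);cv2.imwrite("pics/c6.png",c)
b=(300,90,400,320)
k,st=blob(p,b,"o");print("knob",k,st,atz(p,*k,158),"expected",proj(p,(638,-11,175)))
E
```

```text
14.45 [616.8043256  -90.56345947 232.50804974] [-0.27033583  0.31580664 -0.02100395]
knob [338.58235294  94.61470588] [20, 0, 38, 13, 340] [634.31979065 -20.72001812 158.        ] expected [345.16706163  76.01613894]
```

View pics/c6.png

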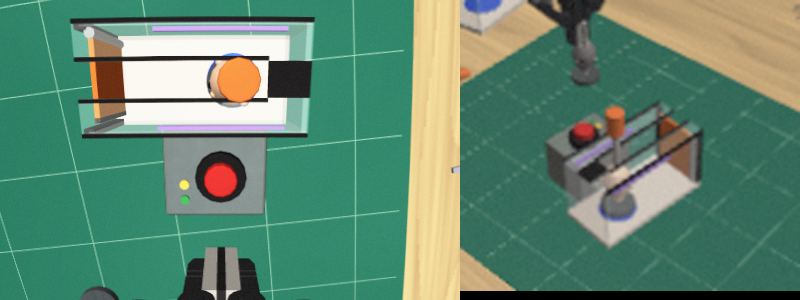

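The stand is upright on the mark (knob at crop (238,79)), the flap is shut at (107,75), the button is back up, and the arm is clear.

```bash
python3 -c "
from station import *
print(close_job())"
```

```text
the job is handed in; nothing more can be done
None
```

The pale head is standing upright on the blue mark in the smaller box with the flap shut behind it; after that, the start button was pushed to its stop and released, and the job is handed in at about 14.5 s (no verdict came back).

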